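# Shut and bolt the chest cooler

### The job

Someone left the sliding cover of the small chest cooler on the steel table open. Push the cover fully shut by its upright lip with your fingertips, then push the slide bolt on the end deck fully home by its knob, so that the bolt runs through the eye on the cover. Only push: do not pinch the lip or the knob, and do not pick up or shift the pan, the pail or the jar.

Things in the scene. Friction and masses are not known exactly. Their poses are not given: they have to be found in the camera images.
- cooler: The low metal chest cooler, fixed to the table: 280 mm along its x, 460 mm along its y, its flat top 140 mm above the table. Origin at the centre of its underside, z up; turned about the vertical by up to 0.35 rad. Its +x side faces away from the robot. The half at -y has a fixed cover, then comes the opening, 170 mm long in y and 244 mm in x, and at the +y end an end deck 80 mm wide that carries the bolt. Guide rails 12 mm high run along y at x = +-132 mm.
- cover (a joint): How far the sliding cover is open, in m: 0 fully shut (hard stop), 0.16 fully open. It shuts by sliding along the cooler's +y, opens along -y over the fixed half. It needs about 3 N to slide and stays where it is left. A panel 248 mm (x) by 190 mm (y), 7 mm thick, upper face 149 mm above the table. A small steel eye on a tongue sticks out of its +y edge, up to 168 mm above the table, and lies over the end deck beside the bolt tip when shut.
- cover_lip (a point): Middle of the top edge of the upright push lip on the sliding cover: a straight plate 150 mm long along the cooler's x, 12 mm thick along y (faces 6 mm either side of this point), standing 34 mm above the panel, top edge 183 mm above the table. It moves with the cover; push its -y face towards +y.
- bolt (a joint): How far the slide bolt has been pushed, in m: 0 fully drawn back, 0.045 fully home (hard stop). It slides along the cooler's +x, needs about 2 to 3 N and stays where it is left.
- bolt_knob (a point): Centre of the top of the bolt's upright knob: 16 mm (x) by 18 mm (y), its sides 8 mm and 9 mm from this point, top 190 mm above the table, free for 32 mm down to the bar (12 mm thick, lying along x, axis 151 mm above the table). It stands on the end deck on the robot's side of the two fixed staples (top 165 mm above the table) that guide the bar. It moves with the bolt; push its -x face towards +x.
- pan: Loose open foil pan 130 x 90 x 40 mm lying on the cooler's inner floor, in the opening; leave it. Origin at the centre of its underside.
- pail: Loose open blue plastic pail, 124 mm across the rim, 120 mm tall, standing on the table beside one end of the cooler; leave it. Origin at the centre of its underside.
- jar: Loose closed white jar, 80 mm across, 130 mm tall, standing on the table beside the other end of the cooler; leave it. Origin at the centre of its underside.

How it is judged:
On the way, in this order (a step that is already met when the one before it is completed fails the run):
1. the cover is pushed fully shut while the bolt is still drawn back (value of joint cover below 0.005 m and value of joint bolt below 0.015 m), for 0.2 s.
2. the bolt is pushed fully home with the cover shut (value of joint bolt above 0.04 m and value of joint cover below 0.005 m), for 0.2 s.
At the end, for the whole second after the job is handed in: The cover is shut to within 5 mm, the bolt is home to within 5 mm of its stop, and the pan, the pail and the jar are within 20 mm of where they stood (all of step 2 and distance of each of pan, pail, jar from where it was at the start of the episode below 0.02 m); the robot touches nothing.
It fails at once if the bolt is pushed forward while the cover is still open (value of joint bolt above 0.015 m and value of joint cover above 0.01 m).
It fails at once if the lip is pinched (fingers press on both its faces) (contact force between the fingers and cover_c1 above 2 N and contact force between the fingers and cover_c2 above 2 N).
It fails at once if the bolt's knob is pinched (fingers press on both its halves) (contact force between the fingers and bolt_c1 above 2 N and contact force between the fingers and bolt_c2 above 2 N).
It fails at once if the pan, the pail or the jar is shifted, lifted or tipped (distance of any of pan, pail, jar from where it was at the start of the episode above 0.02 m or angle between any of pail, jar's own z axis and vertical above 0.3 rad).
It also fails if it takes over 40 s, if anything falls off the work surface, if the arm or the gripper's body presses on something with over 40 N, if the wrist force passes 120 N, or if a joint passes its speed limit or range.

### The arm

A 6-joint arm with a two-finger parallel gripper is mounted at the origin on the work surface. World frame = base frame: x ahead of the robot, y to its left, z up, the work surface at z = 0. Lengths are in m, angles in rad, forces in N, time in s.
With the tool pointing down it reaches from about 0.425 to 0.95 m from the base axis. Payload 3.5 kg.
Tool frame: the origin (TCP) lies midway between the tips of the shut fingers; the grasp point (between the pads) lies 19 mm behind it (ctrl.tcp_to_grasp is the distance from the TCP to the grasp point, in m); z points along the fingers, x is the direction in which the jaws open and shut, and the axes are right-handed (so a half turn about z gives the same grasp; the last joint's range is limited). The gripper opens to 85 mm and grips with 20 to 120 N. Pads are 22 mm wide; open, the fingers measure 114 mm over their backs; the gripper's body (76 mm by 85 mm) begins 54 mm behind the grasp point. The pads swing forward as they close: fully open they stand 13 mm farther back than shut.
Start: joints at [0.997, 0.286, 1.577, -0, 1.279, -0.15], TCP at [0.278, 0.615, 0.231] pointing down, gripper open.
Joint ranges: [-2.77, 2.77], [-0.9, 2.22], [0.21, 2.48], [-1.53, 4.67], [0.24, 2.81], [-2.84, 2.84]. Speed limits (rad/s): [2.79, 2.79, 3.14, 3.14, 3.14, 3.14].

### API

Orientations are given as a unit quaternion [x, y, z, w].
In Python, from plant import ctrl, cams, workorder, spotter gives the robot as it stands. The module is installed in compiled form; this text tells all that it offers.
- The arm moves only by the tool send_rows, never from a script. Its argument "motion" is one flat list of numbers, 5 for each row, row after row: the shift along the tool's x, y, z in cm, then the turn about the tool's z in rad, then the finger opening in cm, from 0 to 8.54. In form: [tx, ty, tz, spin, gripper, tx, ty, tz, spin, gripper, ...]. A call has 1 to 12 rows; each row shifts and turns the pose as measured when the row begins, along the tool's axes as they then stand; what a row does not reach is not made up. A row lasts 1/10 s, in which the tool goes at most 50 mm and 8.59 degrees, less where a joint would pass 70% of its speed; a pose out of reach is approached as far as the arm can. A call is refused whole if a number of a shift passes 5 or a number of a turn 0.15, either way. A call with a gripper value outside its range is refused whole. The fingers move at their own pace and stop on an object; "grip_force" is the grip in N (left out, the last holds). Time passes only in rows, so rows that do not move let the fingers close. It gives the time, the measured TCP pose, the force and the opening at its end, in the units of the state.
- ctrl.get_state(): the state, without advancing time (a new reading comes with each control period).
- cams.read_camera(name): name is "side" or "top" or "wrist"; returns (picture, depth): 400x640x3 uint8, red, green, blue; 400x640 float32, m along the optical axis (not along the pixel's ray), 0 where there is no reading.
- cams.camera_params(name): a dict with "fx", "fy", "cx", "cy" (pixels), "k1" (the pictures are not rectified: a ray, as slopes to the right and down, at radius r is drawn at 1 + k1 r^2 times it, then the intrinsics apply), "xyz" and "attitude" of the camera in the world; the wrist camera has in their place "mount" (4x4, takes a point from camera to tool coordinates, whose origin is the TCP and whose axes are the tool frame's). Camera axes: x right, y down, z forward; pixel columns grow to the right and rows downward; lengths in m; the calibration is good to about 2 mm. A picture is of the moment at which its call begins: read the wrist's pose just before it. camera_params takes no time and is no camera call.
- workorder.sign_off(): hands the job in, once; it reports no verdict.
Trained networks look in the newest picture that a camera, given by its name, has taken for a name from the list of things; names that differ only in an ending like _2 or _b are one class to them, and where a whole thing is asked for, a point or a joint stands for the part that bears it (a point fixed in the world has none). Each returns a list of dicts, best first, with "conf" (0 to 1); they miss things now and then, are a little off and sometimes report something else, mostly with a low value. They report only what shows in the picture. A call takes as long as a camera call.
- spotter.trace(target, camera): "mask" (400x640 bool, what is visible of it) and "bbox" ([left, top, width, height] in pixels, round what is visible of it).
The state is a dict: "time": time; "qpos": joint angles; "dq": joint speeds; "joint_efforts": joint torques, N m; "eef_pos": TCP position; "tcp_rot": TCP orientation; "contact_force": force on the tool from outside, world axes, zero at the start; "wrist_torque": the same for the moment, N m; "opening": opening from 0.0 (shut) to 1.0 (fully open).
Only numpy, scipy, OpenCV 4.12 (cv2) and the standard library are available. Lean on these libraries where they do the work, as an engineer would, in place of code of your own. Each camera call takes 0.05 s, during which the arm holds its last target.

## Working session

There is one attempt and no reset: what is moved stays moved. The work goes in short steps, Python scripts to look and compute and a tool call to move; the robot and the scene stay as the last step left them, time stands still between calls to the robot, and variables do not carry over. Pictures are saved under pics/ and viewed, and the job is handed in when it is done.

Besides the shell and the picture viewer there is one more tool, called after "Request:" by a JSON object that holds its "fn" and its "kwargs". send_rows: Moves the arm, as the interface text tells. Its arguments: {"type":"object","properties":{"motion":{"type":"array","items":{"type":"number"}},"grip_force":{"type":"number"}},"required":["motion"]}

```bash
mkdir -p pics; cat > h.py <<'E'
import numpy as np, cv2
from plant import ctrl, cams, workorder, spotter
from scipy.spatial.transform import Rotation as R
def T(name,st=None):
    p=cams.camera_params(name)
    if 'mount' in p:
        st=st or ctrl.get_state(); M=np.eye(4); M[:3,:3]=R.from_quat(st['tcp_rot']).as_matrix(); M[:3,3]=st['eef_pos']
        return p, M@np.array(p['mount'])
    M=np.eye(4); a=np.array(p['attitude']); M[:3,:3]=R.from_quat(a).as_matrix() if a.size==4 else a.reshape(3,3); M[:3,3]=p['xyz']
    return p,M
def cloud(name,d,pm):
    p,M=pm
    K=np.array([[p['fx'],0,p['cx']],[0,p['fy'],p['cy']],[0,0,1]])
    v,u=np.mgrid[0:400,0:640]
    n=cv2.undistortPoints(np.stack([u.ravel(),v.ravel()],1).astype(np.float64)[:,None],K,np.array([p['k1'],0,0,0,0.]))[:,0]
    P=np.c_[n,np.ones(len(n))]*d.reshape(-1,1)
    P=P@M[:3,:3].T+M[:3,3]; P[d.ravel()==0]=np.nan
    return P.reshape(400,640,3)
def look(name,tag):
    pm=T(name); im,d=cams.read_camera(name)
    cv2.imwrite(f'pics/{tag}.png',im[:,:,::-1]); C=cloud(name,d,pm); np.save(f'pics/{tag}.npy',C); return im,C
E
python3 - <<'E'
from h import *
print(ctrl.get_state())
for c in ['top','side','wrist']:
    im,C=look(c,c+'0'); print(cams.camera_params(c))
    if c!='wrist':
        for t in ['cooler','cover','cover_lip','bolt','bolt_knob','pan','pail','jar']:
            for r in spotter.trace(t,c)[:2]:
                P=C[r['mask']]; print(c,t,round(r['conf'],2),r['bbox'],np.round(np.nanmedian(P,0),3),np.round(np.nanmax(P[:,2]),3))
E
```

```text
{'time': 0.0, 'qpos': array([ 9.97034962e-01,  2.87216061e-01,  1.57819891e+00, -3.88608217e-06,
        1.27857617e+00, -1.49987792e-01]), 'dq': array([ 0.00037093, -0.00018312, -0.00024672,  0.00022258,  0.00212539,
       -0.00082934]), 'joint_efforts': array([-4.68334365e-04, -4.05963707e+01, -2.92638195e+01, -1.25567335e-04,
        5.62864836e-03,  1.26621717e-05]), 'eef_pos': array([0.27716556, 0.61474562, 0.22990171]), 'tcp_rot': array([ 8.40000028e-01,  5.42585030e-01, -1.09252202e-03,  4.94555204e-04]), 'contact_force': array([ 0.14980456, -0.40127903, -0.78478227]), 'wrist_torque': array([0.05381534, 0.03400263, 0.00626525]), 'opening': 0.9977197941629945}
{'fx': 379.75046534911615, 'fy': 379.75046534911615, 'cx': 326.16048644301105, 'cy': 196.64109166399373, 'k1': -0.04784000266707394, 'xyz': array([ 0.53829793, -0.05467695,  1.02385822]), 'attitude': array([-0.69720077,  0.7161995 , -0.01765523,  0.02564495])}
top cooler 0.65 [241.9, 120.1, 218.9, 167.1] [ 0.581 -0.112  0.144] 0.191
top cover 0.72 [312.8, 134.3, 113.7, 122.6] [ 0.589 -0.154  0.148] 0.186
top cover_lip 0.
[... 1068 characters left out ...]
04 0.043] 0.154
side pail 0.55 [365.6, 124.2, 37.3, 48.3] [0.465 0.24  0.079] 0.122
side pail 0.55 [328.8, 132.4, 23.5, 27.7] [0.476 0.073 0.158] 0.192
side jar 0.65 [182.4, 255.1, 37.2, 43.9] [ 0.72  -0.437  0.106] 0.134
{'fx': 341.4458756625442, 'fy': 341.4458756625442, 'cx': 314.910908265848, 'cy': 197.1173385003796, 'k1': -0.07563911248515946, 'mount': array([[ 9.99999514e-01,  6.21452403e-04, -7.65546710e-04,
        -6.96219565e-05],
       [-3.83728360e-04,  9.60456870e-01,  2.78428544e-01,
        -7.26703759e-02],
       [ 9.08304685e-04, -2.78428115e-01,  9.60456641e-01,
        -1.42149506e-01],
       [ 0.00000000e+00,  0.00000000e+00,  0.00000000e+00,
         1.00000000e+00]])}
```

```bash
python3 - <<'E'
from h import *
im=cv2.imread('pics/top0.png'); cv2.imwrite('pics/top0c.png',cv2.resize(im[100:300,170:520],None,fx=2.28,fy=2.28))
C=np.load('pics/top0.npy')
# points on high bits
roi=(C[...,0]>.35)&(C[...,0]<.85)&(C[...,1]>-.45)&(C[...,1]<.2)
Z=C[...,2]
top=roi&(Z>.134)&(Z<.155)
pts=C[top][:,:2].astype(np.float32); print(cv2.minAreaRect(pts))
lip=roi&(Z>.174)&(Z<.187); print('lip',cv2.minAreaRect(C[lip][:,:2].astype(np.float32)),lip.sum())
kn=roi&(Z>.187)&(Z<.198); print('knob',C[kn].mean(0),cv2.minAreaRect(C[kn][:,:2].astype(np.float32)),kn.sum())
S=np.load('pics/side0.npy'); Z=S[...,2]
roi=(S[...,0]>.35)&(S[...,0]<.85)&(S[...,1]>-.45)&(S[...,1]<.2)
lip=roi&(Z>.174)&(Z<.187); print('lip',cv2.minAreaRect(S[lip][:,:2].astype(np.float32)),lip.sum())
kn=roi&(Z>.187)&(Z<.198); print('knob',S[kn].mean(0),kn.sum())
E
```

```text
((0.5774340033531189, -0.10154503583908081), (0.2809455394744873, 0.4600772559642792), 13.033326148986816)
lip ((0.5615829229354858, -0.032926321029663086), (0.14977282285690308, 0.2611662447452545), 12.924522399902344) 404
knob [0.46872976 0.06946104 0.18916649] ((0.4686852693557739, 0.06939227879047394), (0.015444000251591206, 0.017603984102606773), 12.403860092163086) 56
lip ((0.5618768334388733, -0.03345125913619995), (0.15162800252437592, 0.2591273784637451), 12.441417694091797) 247
knob [0.46940347 0.07058244 0.18900521] 21
```

View pics/top0c.png

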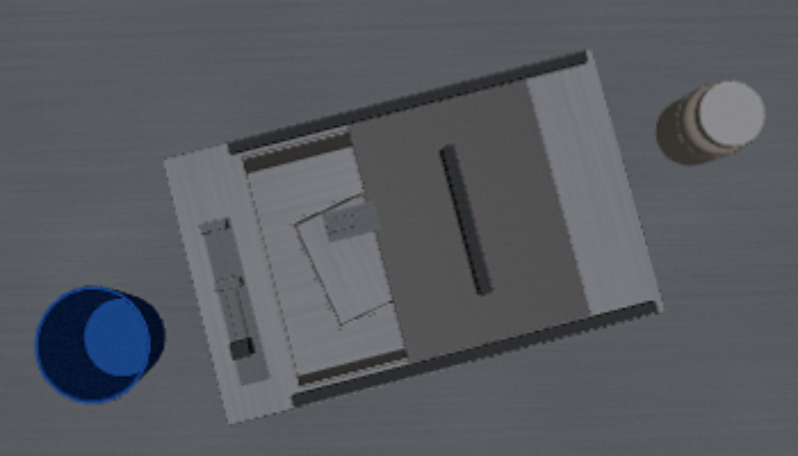

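View pics/side0.png

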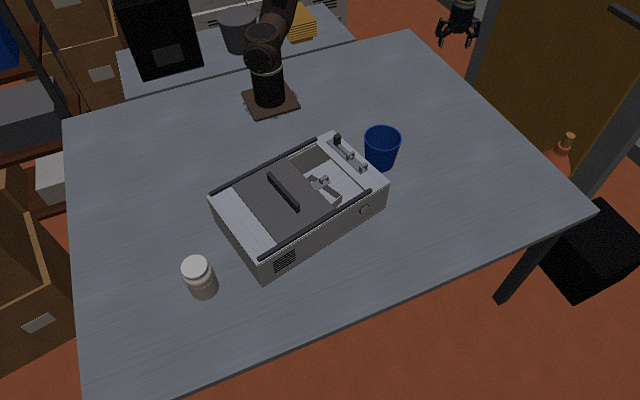

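The top view shows the cooler turned about +13°, with its end deck at the lower left. In the crop, the lip runs from about (447,150) to (485,290), the knob is near (240,347), the pail is lower left and the jar upper right. Next I'll work out the lip and the moves.

```bash
cat >> h.py <<'E'
yaw=np.radians(13.0); ux=np.array([np.cos(yaw),np.sin(yaw)]); uy=np.array([-ux[1],ux[0]]); O=np.array([.5774,-.1015])
def loc(p): d=np.asarray(p)[...,:2]-O; return np.stack([d@ux,d@uy],-1)
def wor(x,y): return O+x*ux+y*uy
def totool(target,st):
    Rm=R.from_quat(st['tcp_rot']).as_matrix(); return Rm.T@(np.array(target)-st['eef_pos'])*100
E
python3 - <<'E'
from h import *
for n in ['top0','side0']:
    C=np.load(f'pics/{n}.npy'); L=loc(C); Z=C[...,2]
    m=(abs(L[...,0])<.12)&(L[...,1]<.1)&(L[...,1]>-.23)&(Z>.176)&(Z<.19)
    q=L[m]; print(n,'lip',np.percentile(q,[2,50,98],axis=0),np.polyfit(q[:,0],q[:,1],1),Z[m].mean(),m.sum())
    m=(L[...,1]>.15)&(L[...,1]<.23)&(abs(L[...,0])<.13)&(Z>.187)&(Z<.2)
    q=L[m]; print('knob',np.percentile(q,[2,50,98],axis=0))
    a=(abs(L[...,0])<.142)&(abs(L[...,1])<.235)&(Z>.134)&(Z<.155); print(cv2.minAreaRect(L[a].astype(np.float32)))
s=ctrl.get_state()
l=wor(0,-.065-.06); print(l)
E
```

```text
top0 lip [[-0.07195473 -0.05974216]
 [-0.00043773 -0.05371219]
 [ 0.07169479 -0.04801427]] [ 0.00096868 -0.05366037] 0.18197915085054536 383
knob [[-0.07509028  0.18262593]
 [-0.06739699  0.19108385]
 [-0.05987229  0.19925059]]
((2.2977590560913086e-05, -5.154311656951904e-05), (0.2809455692768097, 0.4600772559642792), 0.033326201140880585)
side0 lip [[-0.07110411 -0.05918746]
 [ 0.00687201 -0.05329969]
 [ 0.07283333 -0.04637585]] [-7.83025225e-05 -5.30909143e-02] 0.1809420645039939 211
knob [[-0.07468146  0.18391036]
 [-0.06768964  0.1915479 ]
 [-0.05787536  0.20039298]]
((6.033480167388916e-05, 0.0011531710624694824), (0.2835347056388855, 0.4629710912704468), 0.06367816776037216)
[ 0.60551888 -0.22329626]
```

Request:
{"fn": "send_rows", "kwargs": {"motion": [0,0,0,-0.13,0,0,0,0,-0.13,0,0,0,0,-0.13,0,0,0,0,-0.13,0,0,0,0,-0.13,0,0,0,0,0,0], "grip_force": 40}}

```text
time: 1.55
eef_pos: [0.2776, 0.6153, 0.2314]
tcp_rot: [0.613, 0.79, 0.0, -0.0]
contact_force: [-0.4, 0.4, 0.7]
opening: 0.005
```

```bash
python3 - <<'E'
from h import *
s=ctrl.get_state(); Rm=R.from_quat(s['tcp_rot']).as_matrix()
print(s['time'],s['eef_pos'],s['opening'],np.degrees(np.arctan2(Rm[1,0],Rm[0,0])),Rm[:,2],s['qpos'])
t=wor(0,-.115); print(t,totool([*t,.23],s), totool([*wor(0,.0),.23],s))
E
```

```text
1.55 [0.2775555  0.61529812 0.23136216] 0.004728634687299017 104.41276778842952 [ 4.76056133e-05  7.69882582e-05 -9.99999996e-01] [ 9.96991533e-01  2.86256910e-01  1.57668426e+00  1.89062253e-06
  1.27856099e+00 -8.25355589e-01]
[ 0.60326937 -0.21355256] [-88.38369811  10.91571529   0.13138565] [-76.88719389  11.19924718   0.13212517]
```

Request:
{"fn": "send_rows", "kwargs": {"motion": [-2,0.3,0,0.025,0,-4,0.5,0,0,0,-4,0.5,0,0,0,-4,0.5,0,0,0,-4,0.5,0,0,0,-4,0.5,0,0,0,-4,0.5,0,0,0,-4,0.5,0,0,0,-4,0.5,0,0,0,-4,0.5,0,0,0,-4,0.5,0,0,0,-4,0.5,0,0,0]}}

```text
time: 2.75
eef_pos: [0.4339, 0.1662, 0.2325]
tcp_rot: [0.634, 0.773, 0.004, 0.001]
contact_force: [1.3, -0.1, -1.1]
opening: -0.004
```

Request:
{"fn": "send_rows", "kwargs": {"motion": [-4,0.5,0,0,0,-4,0.5,0,0,0,-4,0.5,0,0,0,-4,0.5,0,0,0,-4,0.5,0,0,0,-4,0.5,0,0,0,-4,0.5,0,0,0,-3,0.5,0,0,0,0,0,0,0,0]}}

```text
time: 3.65
eef_pos: [0.5336, -0.1491, 0.2356]
tcp_rot: [0.648, 0.762, 0.006, 0.005]
contact_force: [0.1, 0.3, 0.2]
opening: 0.003
```

```bash
cat > s.py <<'E'
from h import *
s=ctrl.get_state(); Rm=R.from_quat(s['tcp_rot']).as_matrix()
print(s['time'],s['eef_pos'],s['opening'],np.degrees(np.arctan2(Rm[1,0],Rm[0,0])),s['qpos'],s['contact_force'],'loc',loc(s['eef_pos']))
E
python3 s.py; python3 - <<'E'
from h import *
print(totool([*wor(0,-.105),.163],ctrl.get_state()))
E
```

```text
3.65 [ 0.53356119 -0.14913751  0.23559555] 0.00325011777348467 99.20371309659112 [-0.45977707  0.00799669  1.8805275   0.00940477  1.23952627 -2.19421236] [0.1401433  0.31318641 0.19430293] loc [-0.05343133 -0.03655498]
[-6.47103867  5.66615343  7.35647899]
```

Request:
{"fn": "send_rows", "kwargs": {"motion": [-2.5,1.8,0,-0.066,0,-2.5,1.8,0,0,0,-2.0,1.8,0,0,0,0,0,0,0,0]}}

```text
time: 4.05
eef_pos: [0.6013, -0.2071, 0.236]
tcp_rot: [0.626, 0.78, 0.006, 0.004]
contact_force: [0.0, 0.1, -0.1]
opening: 0.001
```

```bash
python3 s.py; python3 - <<'E'
from h import *
print(totool([*wor(0,-.105),.163],ctrl.get_state()))
E
```

```text
4.05 [ 0.60131549 -0.20706923  0.23600204] 0.0010285529748335354 102.52023948347112 [-0.49519093  0.1913912   1.68138973  0.01116963  1.25780892 -2.28788112] [ 0.04791209  0.14107216 -0.11986718] loc [-0.00044537 -0.10824331]
[ 0.31871424 -0.0697901   7.3002535 ]
```

Request:
{"fn": "send_rows", "kwargs": {"motion": [0,0,2.5,0,0,0,0,2.5,0,0,0,0,1.5,0,0,0,0,0.5,0,0,0,0,0,0,0]}}

```text
time: 4.55
eef_pos: [0.6017, -0.2026, 0.1655]
tcp_rot: [0.627, 0.779, 0.007, 0.004]
contact_force: [0.8, 0.1, 0.7]
opening: 0.003
```

```bash
python3 s.py
```

```text
4.55 [ 0.60174784 -0.20261887  0.16552342] 0.0031998973626107836 102.27882305514076 [-0.48901444  0.25193128  1.74328695  0.01284561  1.13537259 -2.27945692] [0.78322382 0.09478108 0.73420729] loc [ 0.00097701 -0.10400427]
```

Request:
{"fn": "send_rows", "kwargs": {"motion": [1,0,0,-0.01,0,1,0,0,0,0,1,0,0,0,0,1,0,0,0,0,1,0,0,0,0,1,0,0,0,0,1,0,0,0,0,1,0,0,0,0]}}

```text
time: 5.35
eef_pos: [0.5842, -0.121, 0.1697]
tcp_rot: [0.623, 0.782, 0.006, 0.01]
contact_force: [0.9, -3.1, -1.6]
opening: 0.004
```

```bash
python3 s.py;python3 - <<'E'
from h import *
look('top','top1'); im=cv2.imread('pics/top1.png'); cv2.imwrite('pics/top1c.png',cv2.resize(im[100:300,170:520],None,fx=2.28,fy=2.28))
E
```

```text
5.35 [ 0.58420521 -0.12102562  0.16968226] 0.003852090670007707 102.87090952499022 [-0.3764379   0.16105857  1.84221571  0.00584225  1.11589003 -2.17447183] [ 0.88019817 -3.08805198 -1.5553998 ] loc [ 0.00223848 -0.02055602]
```

View pics/top1c.png

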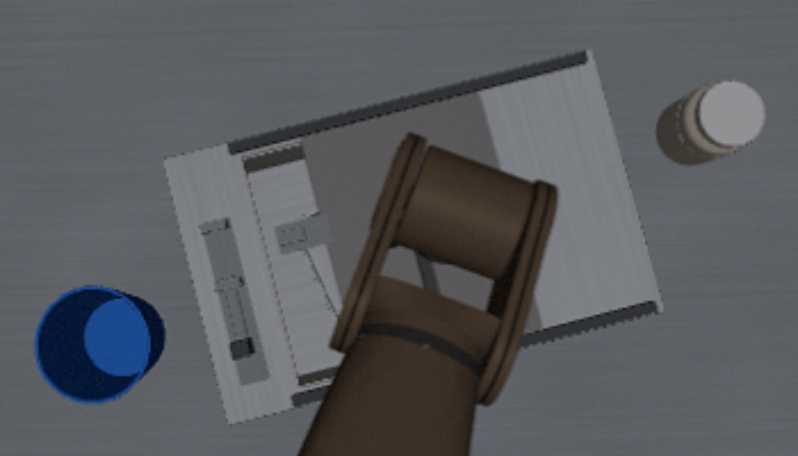

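Request:
{"fn": "send_rows", "kwargs": {"motion": [1,0,0.1,0,0,1,0,0.1,0,0,1,0,0.1,0,0,1,0,0.1,0,0,1,0,0.1,0,0]}}

```text
time: 5.9
eef_pos: [0.5736, -0.0685, 0.1677]
tcp_rot: [0.623, 0.782, 0.007, 0.012]
contact_force: [-0.1, -3.0, 2.7]
opening: -0.001
```

```bash
python3 s.py
```

```text
5.9 [ 0.57364723 -0.06849328  0.16773977] -0.0014251733257722031 102.8888526408995 [-0.29582624  0.12016204  1.89195089  0.00367498  1.10243105 -2.09332336] [-0.11452597 -2.96086022  2.74521742] loc [0.0037683  0.03300495]
```

Request:
{"fn": "send_rows", "kwargs": {"motion": [0.5,0,0.05,0,0,0.5,0,0.05,0,0,0.5,0,0.05,0,0,0.5,0,0.05,0,0]}}

```text
time: 6.3
eef_pos: [0.5699, -0.0498, 0.1662]
tcp_rot: [0.622, 0.783, 0.004, 0.016]
contact_force: [1.7, -22.4, 1.1]
opening: -0.003
```

```bash
python3 s.py
```

```text
6.3 [ 0.56994247 -0.04979259  0.16624063] -0.0031819008561366127 103.0851143630461 [-0.26186704  0.10721852  1.90922101 -0.00653485  1.0919051  -2.05840336] [  1.70945321 -22.44790556   1.08835162] loc [0.00436524 0.05205974]
```

Request:
{"fn": "send_rows", "kwargs": {"motion": [0.1,0,0,0,0,0,0,0,0,0,-1,0,0,0,0,-1.5,0,0,0,0,0,0,-3,0,0,0,0,-3,0,0]}}

```text
time: 6.9
eef_pos: [0.5696, -0.0732, 0.219]
tcp_rot: [0.622, 0.783, 0.001, 0.008]
contact_force: [0.9, -0.1, 0.2]
opening: 0.002
```

```bash
python3 s.py; python3 - <<'E'
from h import *
look('side','side2'); im,C=look('top','top2'); im=cv2.imread('pics/top2.png'); cv2.imwrite('pics/top2c.png',cv2.resize(im[100:300,170:520],None,fx=2.28,fy=2.28))
for n in ['top2','side2']:
    C=np.load(f'pics/{n}.npy'); L=loc(C); Z=C[...,2]
    m=(abs(L[...,0])<.08)&(L[...,1]<.11)&(L[...,1]>.04)&(Z>.176)&(Z<.186)
    q=L[m]; print(n,'lip',np.percentile(q,[2,50,98],axis=0) if len(q) else 0)
    m=(L[...,1]>.15)&(L[...,1]<.23)&(abs(L[...,0])<.13)&(Z>.187)&(Z<.2)
    q=L[m]; print('knob',np.percentile(q,[2,50,98],axis=0) if len(q) else 0)
E
```

```text
6.9 [ 0.56963394 -0.07322625  0.21897482] 0.001530205121135539 103.02835243074882 [-0.30321941  0.06835021  1.84936111 -0.00298682  1.20837184 -2.10042745] [ 0.93829193 -0.1283176   0.24980589] loc [-0.00120681  0.02929608]
top2 lip [[-0.07350181  0.06356674]
 [-0.05057425  0.06948482]
 [-0.02591593  0.07506846]]
knob [[-0.07505195  0.18269965]
 [-0.06690335  0.19070145]
 [-0.05988801  0.20020927]]
side2 lip [[-0.03665412  0.06349553]
 [ 0.02089206  0.0708841 ]
 [ 0.07300045  0.07795637]]
knob [[-0.07464323  0.18384769]
 [-0.06771039  0.19198979]
 [-0.05974557  0.20078159]]
```

View pics/top2c.png

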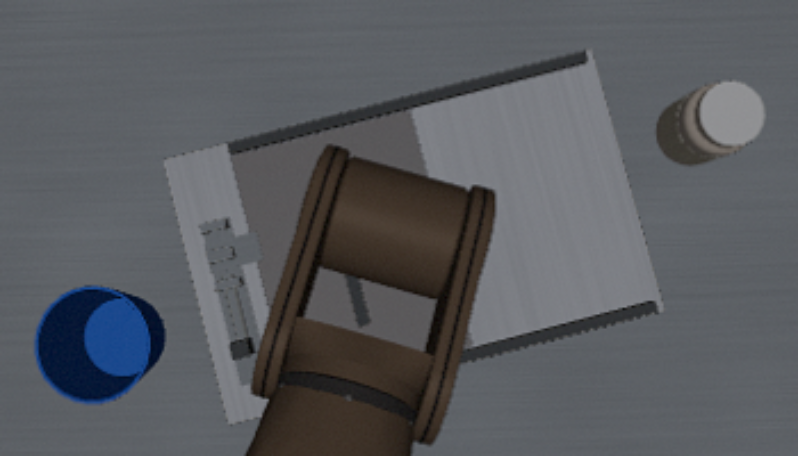

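View pics/side2.png

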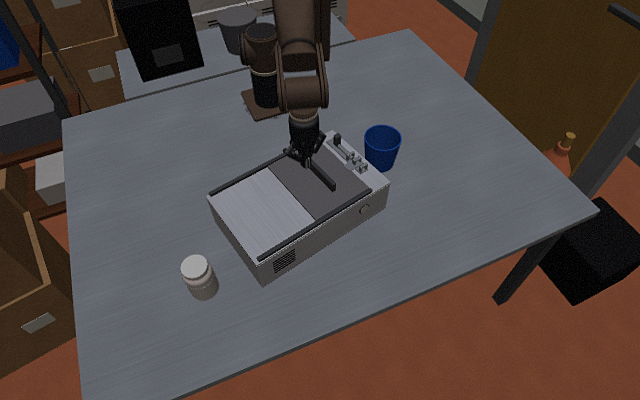

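The cover is against its stop, the eye lines up with the staples at crop (225,252), and the knob hasn't moved (240,347). Now to the robot's side of the knob.

```bash
python3 - <<'E'
from h import *
s=ctrl.get_state(); t=wor(-.108,.191); print(t,np.hypot(*t),totool([*t,.235],s))
E
```

```text
[0.42920238 0.06030997] 0.4334189390097688 [ 16.29176502 -10.88622922  -1.61704558]
```

Request:
{"fn": "send_rows", "kwargs": {"motion": [0,0,-1.6,0,0,2.3,-1.6,0,0,0,2.8,-1.8,0,0,0,2.8,-1.8,0,0,0,2.8,-1.8,0,0,0,2.8,-1.8,0,0,0,2,-1.3,0,0,0,0,0,0,0,0]}}

```text
time: 7.8
eef_pos: [0.4325, 0.0573, 0.2326]
tcp_rot: [0.624, 0.782, 0.003, 0.007]
contact_force: [0.5, -0.0, 0.2]
opening: -0.0
```

```bash
python3 s.py; python3 - <<'E'
from h import *
s=ctrl.get_state(); t=wor(-.108,.191); print(t,np.hypot(*t),totool([*t,.235],s))
E
```

```text
7.8 [0.4325301  0.05726769 0.23261443] -0.0002350581410780537 102.79797240492653 [-0.10005955 -0.27714805  2.13989604 -0.00299588  1.26475812 -1.89338487] [ 0.52592187 -0.02752163  0.15632568] loc [-0.10544193  0.18728712]
[0.42920238 0.06030997] 0.4334189390097688 [ 0.36865989 -0.25409176 -0.24439434]
```

Request:
{"fn": "send_rows", "kwargs": {"motion": [0.35,-0.4,0.5,0,0,0,0,2,0,0,0,0,2,0,0,0,0,1.5,0,0,0,0,0,0,0]}}

```text
time: 8.3
eef_pos: [0.4304, 0.0575, 0.17]
tcp_rot: [0.625, 0.781, 0.003, 0.007]
contact_force: [-0.1, -0.1, 0.9]
opening: -0.001
```

```bash
python3 s.py; python3 - <<'E'
from h import *
look('wrist','w3'); look('side','s3'); im=cv2.imread('pics/s3.png'); cv2.imwrite('pics/s3c.png',cv2.resize(im[80:230,230:430],None,fx=4,fy=4))
E
```

```text
8.3 [0.43035947 0.05747885 0.16998613] -0.001150932525432212 102.67994091461534 [-0.1000226  -0.21538141  2.20919829 -0.00325236  1.13346678 -1.89081554] [-0.13653586 -0.12921063  0.87128778] loc [-0.10750943  0.18798115]
```

View pics/w3.png

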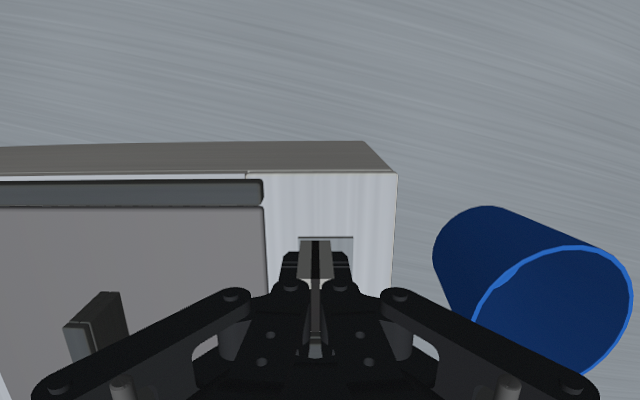

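View pics/s3c.png

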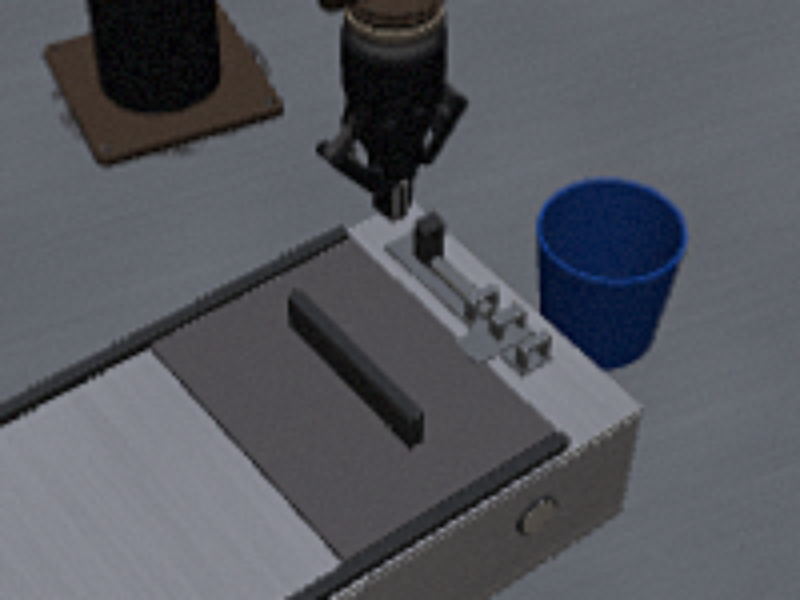

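In the side crop the shut fingertips (398,210) stand just behind the knob (430,235) on the robot's side. Pushing.

Request:
{"fn": "send_rows", "kwargs": {"motion": [0.3,0.8,0,-0.005,0,0,0.8,0,0,0,0,0.8,0,0,0,0,0.8,0,0,0,0,0.8,0,0,0]}}

```text
time: 8.9
eef_pos: [0.4731, 0.0693, 0.1748]
tcp_rot: [0.623, 0.782, 0.003, 0.009]
contact_force: [-2.4, -1.5, -0.8]
opening: 0.0
```

```bash
python3 s.py
```

```text
8.9 [0.47311833 0.06926528 0.17484918] 0.00037279243360420077 102.96877376379429 [-0.06441905 -0.11058165  2.10962555 -0.00587503  1.12522441 -1.85915289] [-2.39534151 -1.54524154 -0.83294462] loc [-0.06319511  0.18984685]
```

Request:
{"fn": "send_rows", "kwargs": {"motion": [0,0.7,0.25,0,0,0,0.6,0.15,0,0,0,0.5,0.1,0,0,0,0.4,0.05,0,0]}}

```text
time: 9.3
eef_pos: [0.4932, 0.0739, 0.1711]
tcp_rot: [0.622, 0.783, -0.004, 0.004]
contact_force: [-27.0, -8.4, 20.9]
opening: 0.002
```

```bash
python3 s.py
```

```text
9.3 [0.49319385 0.07385545 0.1710922 ] 0.001623840007150452 103.10768369089692 [-0.04995231 -0.04688059  2.05757059 -0.01113998  1.12921151 -1.84476273] [-26.97601615  -8.37708798  20.93523978] loc [-0.04260156  0.18980337]
```

Request:
{"fn": "send_rows", "kwargs": {"motion": [0,0.1,-0.1,0,0,0,0.1,0,0,0,0,0,0,0,0]}}

```text
time: 9.6
eef_pos: [0.4927, 0.0738, 0.1716]
tcp_rot: [0.621, 0.783, -0.008, 0.0]
contact_force: [-2.2, -0.5, 1.6]
opening: 0.003
```

```bash
python3 s.py
```

```text
9.6 [0.49267714 0.07378501 0.17156415] 0.0034857455163078317 103.16163138095236 [-0.04866453 -0.04236702  2.05233933 -0.0142839   1.14026217 -1.84309712] [-2.16953027 -0.52106655  1.63935609] loc [-0.04312087  0.18985097]
```

Request:
{"fn": "send_rows", "kwargs": {"motion": [0,-1,0,0,0,0,-1.5,0,0,0,0,0,-3,0,0,0,0,-4,0,0,0,0,-4,0,0,0,0,0,0,0]}}

```text
time: 10.2
eef_pos: [0.4682, 0.0697, 0.2837]
tcp_rot: [0.622, 0.783, -0.004, 0.002]
contact_force: [0.7, -0.0, 0.5]
opening: -0.001
```

```bash
python3 s.py; python3 - <<'E'
from h import *
look('side','side4'); im,C=look('top','top4')
im=cv2.imread('pics/side4.png'); cv2.imwrite('pics/side4c.png',cv2.resize(im[80:230,230:430],None,fx=4,fy=4))
for n in ['top4','side4']:
    C=np.load(f'pics/{n}.npy'); L=loc(C); Z=C[...,2]
    m=(abs(L[...,0])<.08)&(L[...,1]<.11)&(L[...,1]>.04)&(Z>.176)&(Z<.186)
    q=L[m]; print(n,'lip',np.percentile(q,[2,50,98],axis=0) if len(q) else 0)
    m=(L[...,1]>.15)&(L[...,1]<.23)&(abs(L[...,0])<.13)&(Z>.187)&(Z<.2)
    q=L[m]; print('knob',np.percentile(q,[2,50,98],axis=0) if len(q) else 0)
    for t in ['pan','pail','jar']:
        for r in spotter.trace(t,n[:-1])[:1]: print(t,r['conf'],r['bbox'],np.nanmedian(C[r['mask']],0))
E
```

```text
10.2 [0.4682293  0.06974734 0.28367004] -0.0012297060486889002 103.12392092908865 [-0.06176934 -0.20955555  1.99243899 -0.00977199  1.35932111 -1.8595523 ] [ 0.6529252  -0.00353039  0.45530976] loc [-0.06785039  0.19141635]
top4 lip [[-0.07205588  0.06355877]
 [-0.00070209  0.06932862]
 [ 0.07155535  0.07510456]]
knob [[-0.03050812  0.18270396]
 [-0.02338066  0.19038095]
 [-0.0156976   0.19950196]]
pail 0.9 [183.8, 227.7, 55.5, 26.8] [0.50028776 0.25346568 0.04912106]
jar 0.74 [458.4, 130.8, 46.8, 42.4] [ 0.69001225 -0.4256016   0.12653521]
side4 lip [[-0.07169483  0.06438718]
 [ 0.0043299   0.07037907]
 [ 0.07385207  0.07780821]]
knob [[-0.02962249  0.18413377]
 [-0.02264547  0.19062925]
 [-0.01535671  0.19997148]]
pail 0.68 [365.5, 123.7, 38.6, 46.7] [0.46656929 0.2389593  0.07808115]
jar 0.74 [181.1, 257.1, 40.5, 42.4] [ 0.71920196 -0.43829898  0.10286088]
```

View pics/side4c.png

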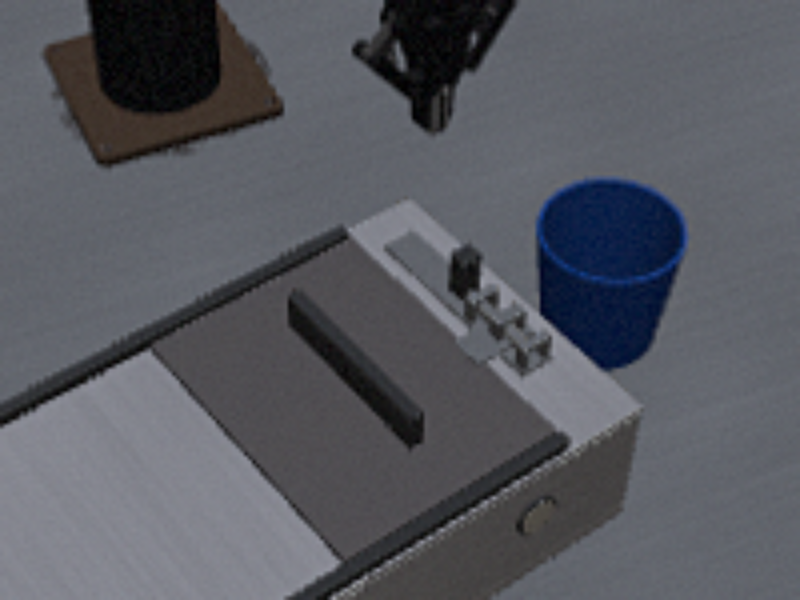

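The knob moved 44–45 mm and met its stop at about 28 N. The lip hasn't moved since the cover shut, and the arm is clear of everything. Handing in.

```bash
python3 -c "
from h import *
print(workorder.sign_off())"
```

```text
the job is handed in; nothing more can be done
None
```

I pushed the cover shut by its lip with closed fingertips, then pushed the bolt home by its knob, and handed the job in at about 10.5 s. No verdict was reported.

- **Cover:** the lip moved about 123 mm and met a hard stop at about 22 N. In the last pictures it was still in the same place, to within 1 mm.
- **Bolt:** the knob was still drawn back after the cover was shut. It then moved 44–45 mm (nominal 45 mm) and met its stop at about 28 N. An upward force of about 21 N also showed at that moment, and I didn't find out why.
- **Pail and jar:** the side camera put both within about 3 mm of their starting positions. The top camera agreed for the jar. Its pail reading differed by about 32 mm in x, which I put down to the arm hiding half of it.
- **Pan:** it is hidden under the shut cover, so I couldn't check it at the end. The fingers never went into the opening.
- **Robot:** the arm was clear of everything at hand-in, with the fingertips about 95 mm above the knob and no contact force.

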